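# Load a square blank into its forming die

### The job

Slide the square metal blank across the feed plate into the die recess that matches its outline, without lifting it off the plate, and then press it down gently until it is fully home, flush with the die's face and with the stiff pad beneath it at its stop. Leave everything else on the table where it is.

Things in the scene. Friction and masses are not known exactly. Their poses are not given: they have to be found in the camera images.
- blank: the square aluminium blank, 90 x 90 mm and 8 mm thick, lying flat on the feed plate; too wide for a gripper that opens to 88 mm, so it has to be pushed. Origin: centre of its underside; x and y along its sides, z up
- feed: steel feed plate, 160 mm (its x) by 150 mm (its y), 24 mm high, fixed. Its flat top is flush with the tops of the two dies that adjoin it without a gap at its +y and -y sides. Origin: centre of its underside, on the table
- square_recess (a point): centre of the mouth of the square recess, at the height of the die's top face (24 mm above the table); axes along the sides of the recess, parallel to those of the feed plate, z up. The recess is 93 mm square (sides straight, edge bevelled by 2 mm) in a fixed steel die 160 mm (x) by 140 mm (y), 145 mm from the feed plate's centre, on its +y or its -y side. Its floor is a movable pad: see pad
- pad (a joint): knock-out pad, a dark steel square that is the floor of the square recess; it slides down stiffly (about 8 N) and stays where it is left. Value: m pushed down. At 0 its top lies 3.5 mm below the die's top face; at its stop, 0.005, it lies 8.5 mm below, so that a blank fully home lies 0.5 mm below the die's top face
- round_recess (a point): centre of the mouth of the round recess (73 mm across, 8.5 mm deep) in the other die, of the same outer size, on the other side of the feed plate; not for this blank
- disc: bystander: round aluminium blank, 70 mm across, 8 mm thick, lying flat on the table behind the station; origin at its underside
- loop: bystander: small steel ring, 28 mm outside, 5 mm high, lying on the far (+x) part of the round die; origin at its underside
- buckle: bystander: black plastic strap buckle, 53 x 36 x 10 mm, on the table in front of the station; origin at its underside
- slider: bystander: grey plastic three-bar strap slider, 50 x 50 x 6 mm, on the table in front of the station; origin at its underside
- driver: bystander: screwdriver lying on the table to the right; origin at its underside
- jug: bystander: white closed plastic bottle, 70 mm across, 130 mm high, standing at the left; origin at its underside
Not all that is in view belongs to the job. What is shaped like the feed but purple or red is not meant.

How it is judged:
At the end, for the whole second after the job is handed in: The square blank lies at rest in the square recess: its centre within 3 mm of the recess's centre, level within 0.02 rad, its underside at least 7.5 mm below the die's top face (at most 0.5 mm proud), and the pad pushed down by more than 4 mm (horizontal distance between blank and square_recess below 0.003 m and z of blank in the frame of square_recess below -0.0075 m and angle between blank's own z axis and vertical below 0.02 rad and value of joint pad above 0.004 m and linear speed of blank below 0.02 m/s); the robot touches nothing.
It fails at once if pressed or pushed too hard: more than 40 N between the fingers and the blank (contact force between the fingers and blank above 40 N).
It fails at once if the blank is lifted more than 30 mm off the plate instead of slid (z of blank in the frame of feed above 0.054 m).
It fails at once if a bystander is moved more than 25 mm (distance of any of disc, loop, buckle, slider, driver, jug from where it was at the start of the episode above 0.025 m).
It also fails if it takes over 64 s, if anything falls off the work surface, if the arm or the gripper's body presses on something with over 40 N, if the wrist force passes 120 N, or if a joint passes its speed limit or range.

### The arm

A 6-joint arm with a two-finger parallel gripper is mounted at the origin on the work surface. World frame = base frame: x ahead of the robot, y to its left, z up, the work surface at z = 0. Lengths are in m, angles in rad, forces in N, time in s.
With the tool pointing down it reaches from about 0.4 to 0.825 m from the base axis. Payload 7 kg.
Tool frame: the origin (TCP) lies between the finger pads; the fingertips stand 25 mm ahead of it and the grasp point (between the pads) lies 6 mm ahead of it (manip.tcp_to_tips is the distance from the TCP to the fingertips, in m); z points along the fingers, y is the line along which they close (so a half turn about z gives the same grasp; the last joint's range is limited). The gripper opens to 85 mm and grips with 20 to 120 N. Pads are 22 mm wide; open, the fingers measure 114 mm over their backs; the gripper's body (76 mm by 85 mm) begins 54 mm behind the grasp point. The pads swing forward as they close: fully open they stand 13 mm farther back than shut.
Start: joints at [-0.94, 0.359, 0.012, 0, -1.224, -0.288], TCP at [0.227, -0.636, 0.221] pointing down, gripper open.
Joint ranges: [-3.07, 3.07], [-1.43, 2.12], [-1.02, 1.25], [-3.03, 1.67], [-3.05, -0], [-3.03, 3.03]. Speed limits (rad/s): [2.39, 2.39, 3.01, 3.14, 3.14, 3.14].

### API

Orientations are given as a unit quaternion [w, x, y, z].
In Python, from workcell import manip, vision gives the robot as it stands. The module is installed in compiled form; this text tells all that it offers. Calls block until the motion is done:
- manip.reach(position, orientation): joint-space move of the TCP to a pose.
- manip.movel(position, ori=None, rate=0.15, max_force=None): straight line of the TCP; ori=None keeps the orientation; rate is the mean speed in m/s. With max_force (N) it stops when the force on the tool has changed by that much, and returns True; else False.
- manip.move_j(angles): joint-space move.
- manip.ungrasp() and manip.gripper_close(effort=None): open the fingers fully, or close them until they stop; effort is the grip in N (None keeps the last).
- manip.hold(seconds).
- manip.solve_ik(position, orientation): joint angles nearest the present ones, or None.
- manip.get_state(): the state.
- vision.get_image(name): name is "side" or "top" or "wrist"; returns a dict with "image" (480x640x3 uint8, red, green, blue), "mtx" (3x3 intrinsics, pixels), "rvec" (rotation vector, rad) and "tvec" (3), from world to camera coordinates, as OpenCV has them. Camera axes: x right, y down, z forward; pixel columns grow to the right and rows downward; lengths in m; the calibration is good to about 2 mm. The wrist camera is an equidistant fisheye: a pixel r from the principal point sees the ray r / f radians off the axis. A picture is of the moment at which its call begins. There is no depth.
A pose or a line that the arm cannot do raises manip.IKError and nothing moves.
- manip.job_done(): hands the job in; it is judged then, once.
The state is a dict: "time_s": time; "q": joint angles; "dq": joint speeds; "joint_torque": joint torques, N m; "ee_pos": TCP position; "tcp_rot": TCP orientation; "contact_force": force on the tool from outside, world axes, zero at the start; "moment": the same for the moment, N m; "gripper_width": opening from 0.0 (shut) to 1.0 (fully open); "finger_force": force on a finger pad.
Only numpy, scipy, OpenCV 4.12 (cv2) and the standard library are available. Lean on these libraries where they do the work, as an engineer would, in place of code of your own. Each camera call takes 0.05 s, during which the arm holds its last target. There are 200 camera calls.

## Working session

There is one attempt and no reset: what is moved stays moved. The work goes in short steps, each a Python script; the robot and the scene stay as the last script left them, time stands still between calls to the robot, and variables do not carry over. Pictures are saved under pics/ and viewed, at most 13 in all, crops included, and the job is handed in when it is done.

```bash
mkdir -p pics
cat > h.py <<'E'
import numpy as np, cv2
from workcell import manip, vision
def shot(n, f):
    d=vision.get_image(n); cv2.imwrite('pics/'+f+'.png', d['image'][:,:,::-1]); np.savez('pics/'+f+'.npz', **d); return d
def ray(d,uv,z):
    R=cv2.Rodrigues(np.array(d['rvec'],float))[0]; t=np.array(d['tvec'],float).ravel(); K=np.array(d['mtx'])
    uv=np.atleast_2d(uv).astype(float)
    p=np.c_[(uv[:,0]-K[0,2])/K[0,0],(uv[:,1]-K[1,2])/K[1,1],np.ones(len(uv))]@R
    c=-R.T@t
    return c+p*((z-c[2])/p[:,2])[:,None]
E
python3 - <<'E'
from h import *
for n in('top','side'):
    d=shot(n,n+'0'); R=cv2.Rodrigues(np.array(d['rvec'],float))[0]; print(n,d['mtx'],-R.T@np.ravel(d['tvec']))
s=manip.get_state(); print(s['time_s'],s['ee_pos'],s['tcp_rot'],manip.tcp_to_tips)
E
```

```text
top [[542.9103897    0.         322.71461552]
 [  0.         542.9103897  232.85400532]
 [  0.           0.           1.        ]] [0.36745287 0.00821447 1.15805389]
side [[534.00349725   0.         323.64515928]
 [  0.         534.00349725 244.62114709]
 [  0.           0.           1.        ]] [0.04528746 0.60494321 0.6819442 ]
0.1 [ 0.22669888 -0.63531448  0.21973906] [-1.97619859e-04 -1.70523028e-01  9.85353400e-01  7.31928764e-04] 0.025
```

View pics/top0.png

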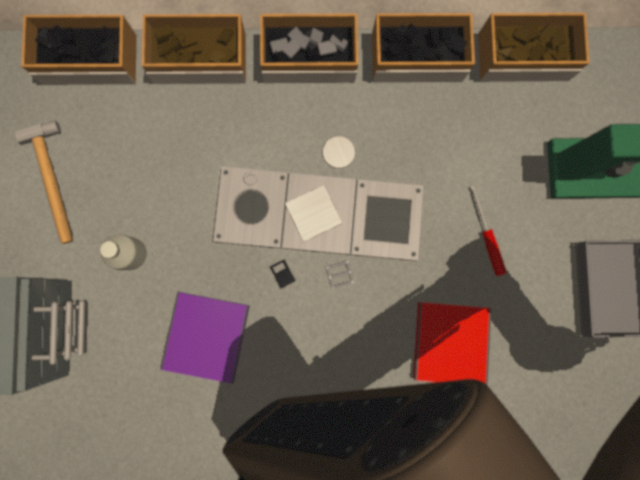

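View pics/side0.png

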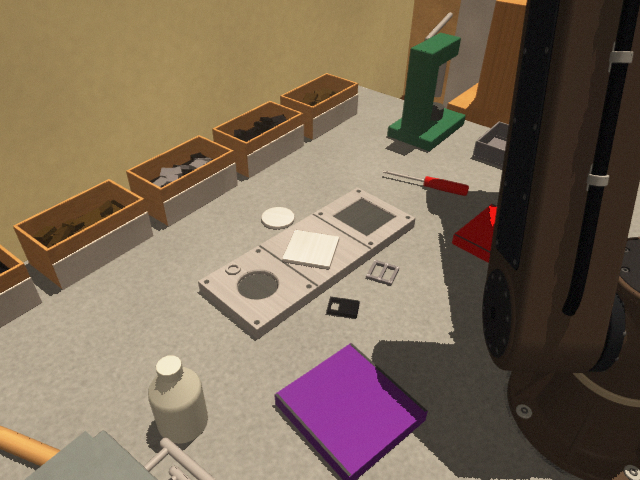

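The top view shows the station with the round die on the left (+y) and the square recess at about (388,219). The tilted blank is at about (314,213), with the ring at (251,179).

```bash
cat >> h.py <<'E'
def quad(d,mask,z):
    c=max(cv2.findContours(mask.astype(np.uint8),cv2.RETR_EXTERNAL,cv2.CHAIN_APPROX_NONE)[0],key=cv2.contourArea)
    p=ray(d,c[:,0,:],z)[:,:2]
    (cx,cy),(w,h),a=cv2.minAreaRect((p*1000).astype(np.float32))
    return np.array([cx,cy])/1000,w,h,a,p
E
python3 - <<'E'
from h import *
d=dict(np.load('pics/top0.npz')); im=d['image'].astype(int); g=im.sum(2)/3
for u,v in((314,213),(388,219),(340,180),(345,240),(360,215),(388,190)): print(u,v,im[v,u])
roi=np.zeros(g.shape,bool); roi[170:262,212:425]=1
b=quad(d,roi&(g>190),.032); print('blank',b[:4])
r2=np.zeros(g.shape,bool); r2[180:255,357:420]=1
s=quad(d,r2&(g<100),.022); print('recess',s[:4])
# station outline
st=roi&(g>125); print('station',quad(d,cv2.morphologyEx(st.astype(np.uint8),cv2.MORPH_OPEN,np.ones((5,5))),.024)[:4])
big=cv2.resize(d['image'][160:270,205:430,::-1],None,fx=3.5,fy=3.5,interpolation=cv2.INTER_CUBIC); cv2.imwrite('pics/crop0.png',big)
E
```

```text
314 213 [218 203 179]
388 219 [88 84 74]
340 180 [187 171 152]
345 240 [188 172 154]
360 215 [192 176 156]
388 190 [182 166 148]
blank (array([ 0.52690906, -0.00569795]), 88.52889251708984, 88.11869049072266, 24.697172164916992)
recess (array([ 0.51186154, -0.16199815]), 90.9349594116211, 90.78450012207031, 83.9665756225586)
station (array([ 0.52200586, -0.01694505]), 450.775634765625, 194.48252868652344, 89.3269271850586)
```

View pics/crop0.png

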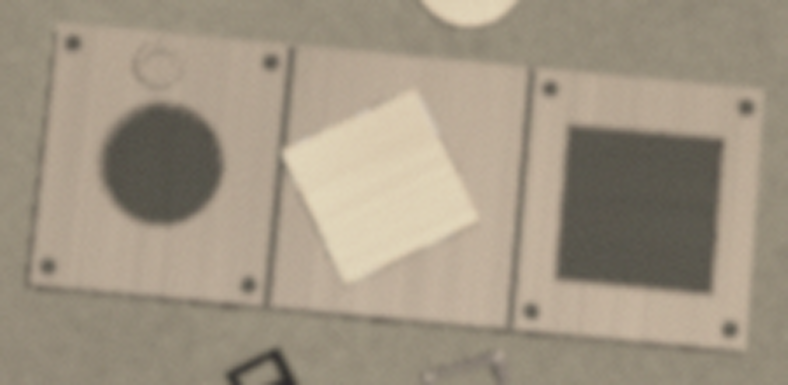

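The crop confirms that the blank is wholly on the feed plate, turned about 31° from the recess. My plan has three steps:
1. Push it in station −y with the flat of the closed fingers, which turns it square.
2. Check it.
3. Correct sideways and slide it in.

```bash
cat >> h.py <<'E'
S=np.array([.5119,-.1620]); YAW=np.radians(-6.03)
R2=np.array([[np.cos(YAW),-np.sin(YAW)],[np.sin(YAW),np.cos(YAW)]])
def w(x,y,tip): return list(S+R2@np.array([x,y])/1000)+[tip/1000+.025]   # station mm -> world TCP for fingertip height
def st(p): return (R2.T@(np.atleast_2d(p)[:,:2]-S).T).T*1000             # world -> station mm
def q(ang): t=(ang+YAW+np.pi/2)/2; return [0,np.cos(t),np.sin(t),0]       # tool y at angle ang in station frame
def rep(m=''): s=manip.get_state(); print(m,'t%.1f'%s['time_s'],'tip(st)',st(s['ee_pos'])[0].round(1),round((s['ee_pos'][2]-.025)*1000,1),'F',np.round(s['contact_force'],1),'w%.2f'%s['gripper_width'])
E
python3 - <<'E'
from h import *
for a in(0,np.pi): 
    r=manip.solve_ik(w(-1.5,247,80),q(a)); print(np.round(r,2) if r is not None else r)
Q=q(min((0,np.pi),key=lambda a:np.abs(np.array(manip.solve_ik(w(-1.5,247,80),q(a)))-manip.get_state()['q']).max()))
manip.gripper_close(20)
manip.reach(w(-1.5,247,90),Q); rep()
d=shot('wrist','w0')
print(manip.movel(w(-1.5,247,27.5),rate=.1,max_force=8)); rep()
E
```

```text
[ 0.52  0.25 -0.43  0.   -0.89  2.52]
[ 0.52  0.25 -0.43  0.   -0.89 -0.62]
 t3.6 tip(st) [ -1.3 246.5] 90.0 F [-0.9  0.4  1.4] w-0.00
False
 t4.5 tip(st) [ -1.1 247.1] 27.9 F [0.5 0.1 1.2] w-0.00
```

View pics/w0.png

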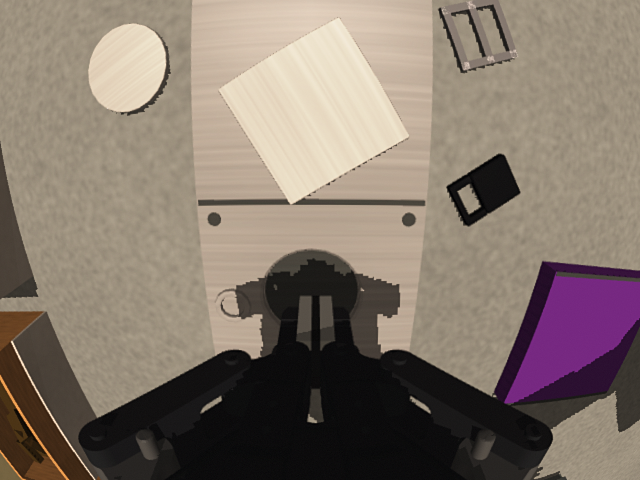

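The wrist view shows the blank's rear corner at (290,204), on the +x side of the fingers as expected. Now the turning push.

```bash
cat >> h.py <<'E'
def fray(d,uv,z):
    R=cv2.Rodrigues(np.array(d['rvec'],float))[0]; t=np.array(d['tvec'],float).ravel(); K=np.array(d['mtx'])
    v=(np.atleast_2d(uv).astype(float)-[K[0,2],K[1,2]])/[K[0,0],K[1,1]]; r=np.linalg.norm(v,axis=1)
    p=np.c_[v*(np.sin(r)/np.maximum(r,1e-9))[:,None],np.cos(r)]@R; c=-R.T@t
    return c+p*((z-c[2])/p[:,2])[:,None]
def square(d,mask,z):
    c=max(cv2.findContours(mask.astype(np.uint8),cv2.RETR_EXTERNAL,cv2.CHAIN_APPROX_NONE)[0],key=cv2.contourArea)
    (cx,cy),(a,b),an=cv2.minAreaRect(st(fray(d,c[:,0,:],z)).astype(np.float32))
    return 'c %.1f %.1f size %.1f %.1f yaw %.2f'%(cx,cy,a,b,(an+45)%90-45)
def look(f):
    d=shot('wrist',f); im=d['image'].astype(int); g=im.sum(2)/3
    top=np.zeros(g.shape,bool); top[:330,180:460]=1
    print('blank',square(d,cv2.morphologyEx((top&(g>195)).astype(np.uint8),cv2.MORPH_OPEN,np.ones((5,5))),.032))
    dk=cv2.morphologyEx((top&(g<110)).astype(np.uint8),cv2.MORPH_OPEN,np.ones((5,5)));dk[230:]=0
    if dk.any(): print('recess',square(d,dk,.022))
    return d
E
python3 - <<'E'
from h import *
print(manip.movel(w(-1.5,136,27.5),rate=.04,max_force=15)); rep()
manip.movel(w(-1.5,150,27.5),rate=.1); manip.movel(w(-1.5,190,90),rate=.15); rep()
d=look('w1')
for u,v in((320,100),(320,40),(220,100),(420,100)): print(d['image'][v,u])
E
```

```text
False
 t7.4 tip(st) [ -1.5 136.1] 27.5 F [ 0.8  0.4 -0.1] w0.00
 t8.3 tip(st) [ -2.1 189.7] 89.4 F [-0.5  0.1 -0.5] w-0.00
blank c 0.2 158.9 size 88.7 88.7 yaw 30.65
recess c 2.0 37.2 size 23.9 92.8 yaw -0.31
[199 180 161]
[199 182 163]
[192 174 155]
[191 172 152]
```

View pics/w1.png

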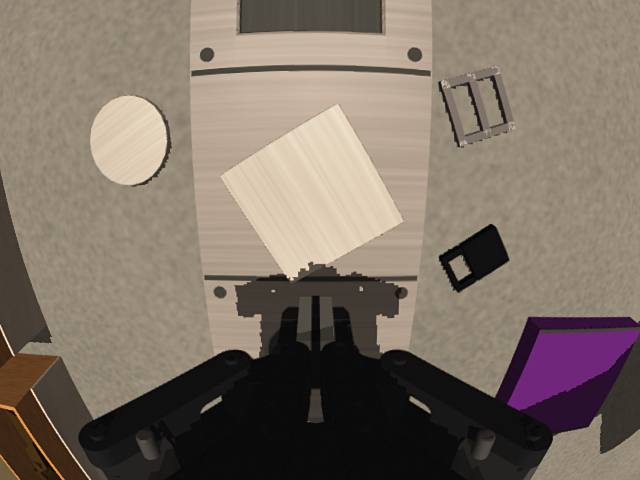

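The turning push missed. The blank is unmoved, with its corner still at (292,280), so the tips passed over it. I'll touch the die top to find the real fingertip height.

Run:
```python
from h import *
manip.movel(w(-1.5,239,40),rate=.15); rep()
print(manip.movel(w(-1.5,239,30),rate=.04,max_force=6)); rep()
print(manip.movel(w(-1.5,239,12),rate=.015,max_force=5)); rep()
```

```text
t9.0 tip(st) [ -1.6 238.7] 39.8 F [0.3 1.3 0.5] w0.00
False
 t9.4 tip(st) [ -1.6 238.6] 30.0 F [0.7 0.7 0.1] w0.00
False
 t10.8 tip(st) [ -1.5 239. ] 12.1 F [ 0.6  0.1 -0.2] w-0.00
```

Run:
```python
from h import *
print(manip.movel(w(-1.5,239,-3),rate=.015,max_force=5)); rep()
d=shot('wrist','w2'); shot('side','s2')
```

```text
False
 t11.9 tip(st) [ -1.4 239.1] -2.9 F [0.1 0.2 0.8] w0.00
```

View pics/s2.png

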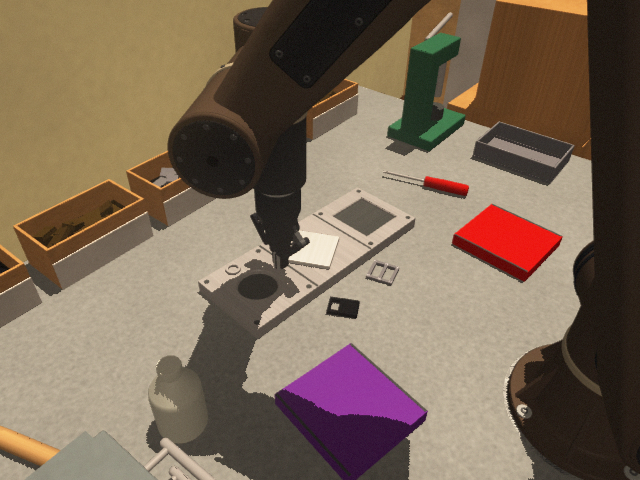

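The side view shows the fingertips at about (282,268), just over the die near the seam. I'll work out their height from this view.

Run:
```python
from h import *
d=dict(np.load('pics/s2.npz')); s=manip.get_state(); p=np.array(s['ee_pos'])
for z in (.024,.03,.036,.042,.05): print(z,cv2.projectPoints(np.array([[p[0],p[1],z]]),d['rvec'],d['tvec'],d['mtx'],None)[0].ravel().round(1))
cv2.imwrite('pics/s2c.png',cv2.resize(d['image'][210:300,230:350,::-1],None,fx=6,fy=6,interpolation=cv2.INTER_CUBIC))
print(manip.get_state()['q'])
```

```text
0.024 [278.8 271. ]
0.03 [278.7 268.5]
0.036 [278.6 266. ]
0.042 [278.5 263.6]
0.05 [278.3 260.2]
[ 5.03199361e-01  3.55656879e-01 -5.21990407e-01  2.61221009e-05
 -6.92893766e-01 -6.08443692e-01]
```

View pics/s2c.png

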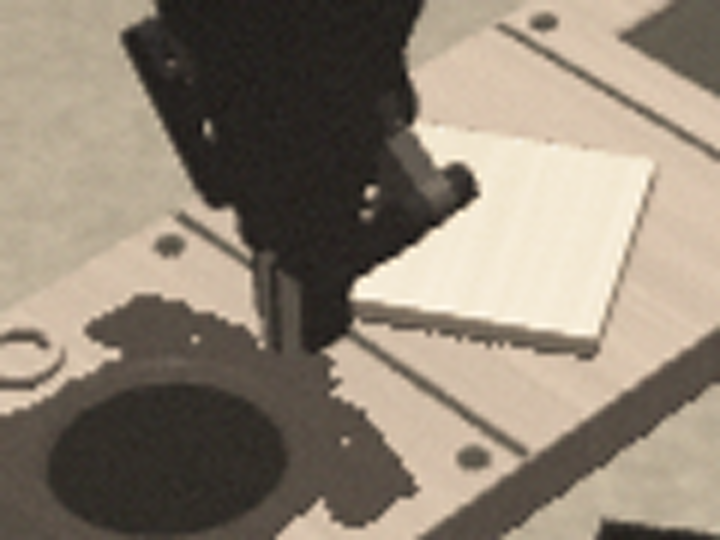

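Tips are still a few mm above the die, so the nominal tip length is well off. I'll keep feeling downward with a force guard and use the contact as the reference.

Run:
```python
from h import *
r=manip.movel(w(-1.5,239,-14),rate=.01,max_force=5); print(r); rep(); print(manip.get_state()['ee_pos'],manip.get_state()['tcp_rot'])
```

```text
True
 t12.8 tip(st) [ -1.5 238.9] -11.6 F [-0.8  1.1  5.5] w0.00
[0.53546035 0.07578389 0.01340103] [-2.10823419e-04 -6.69048398e-01  7.43218807e-01 -3.43408359e-05]
```

Contact is at TCP z = 13.4 mm on the 24 mm die, so the closed tips stand 10.6 mm *behind* the TCP. I'll re-reference the helper and repeat the turning push.

```bash
sed -i 's|\[tip/1000+.025\]|[tip/1000-.0106]|; s|\[2\]-.025)\*1000|[2]+.0106)*1000|' h.py
python3 - <<'E'
from h import *
manip.movel(w(-1.5,240,27),rate=.05); rep()
print(manip.movel(w(-1.5,136,27),rate=.04,max_force=12)); rep()
manip.movel(w(-1.5,150,27),rate=.1); manip.movel(w(-1.5,170,100),rate=.15); rep()
look('w3')
E
```

```text
t13.1 tip(st) [ -1.3 240.2] 27.2 F [ 0.6 -0.8  0.3] w0.00
False
 t15.8 tip(st) [ -1.5 136.1] 27.0 F [-0.2  1.4 -0.9] w-0.00
 t16.8 tip(st) [ -2.1 169.7] 99.4 F [-0.2  0.4 -0.1] w-0.00
blank c -10.6 72.1 size 88.6 88.6 yaw 19.57
recess c 10.8 28.1 size 28.4 75.1 yaw -1.39
```

View pics/w3.png

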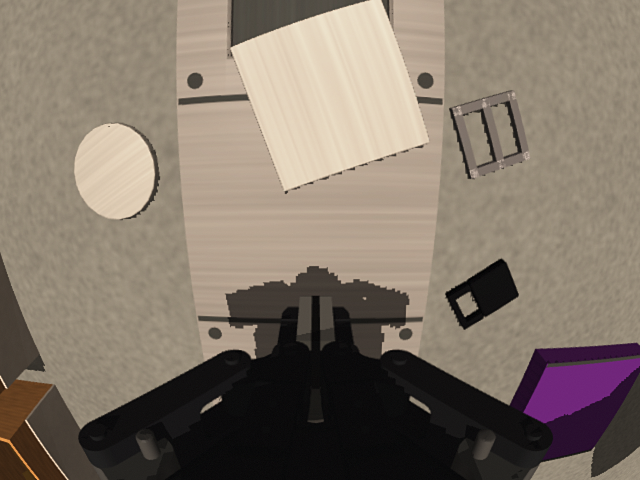

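The blank moved to about (−11, 72) mm in the station frame, with 20° still to turn. Its front edge overlaps the recess edge at (232,45)–(383,0). Next I'll push +x on its −x side near the rear corner, which turns it the rest of the way and centres it.

Run:
```python
from h import *
manip.reach(w(-95,104,70),q(np.pi)); manip.movel(w(-95,104,27),rate=.15,max_force=8); rep()
print(manip.movel(w(-59,104,27),rate=.04,max_force=12)); rep()
manip.movel(w(-70,104,27),rate=.1); manip.movel(w(-70,125,60),rate=.15);manip.movel(w(-1.5,165,105),rate=.2); rep()
look('w4')
```

```text
t17.8 tip(st) [-94.7 104.1] 26.8 F [ 0.4 -0.3 -0.1] w-0.00
False
 t18.9 tip(st) [-58.9 104. ] 27.0 F [ 0.1 -0.7  0.3] w0.00
 t20.1 tip(st) [ -2.4 164.4] 103.8 F [-0.2  0.  -0. ] w0.00
blank c 3.4 67.7 size 88.5 88.5 yaw 15.10
recess c 1.8 27.4 size 41.6 93.1 yaw -0.46
```

View pics/w4.png

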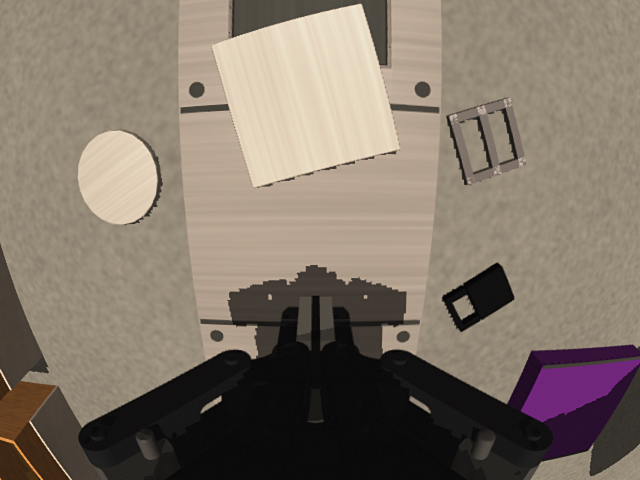

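The blank is now nearly centred at about +1.6 mm relative to the recess, with 15° left to turn. Its rear-right corner is at (255,187). A −y push off-centre on the +x side should turn it while advancing it.

Run:
```python
from h import *
manip.movel(w(20,145,60),rate=.2); manip.movel(w(20,145,27),rate=.15,max_force=8)
print(manip.movel(w(20,116,27),rate=.04,max_force=12)); rep()
manip.movel(w(20,125,27),rate=.1); manip.movel(w(-1.5,165,105),rate=.2); rep()
look('w5')
```

```text
False
 t21.8 tip(st) [ 19.9 115.9] 26.9 F [-0.3  0.3  0.3] w-0.01
 t22.6 tip(st) [ -1.7 165.2] 105.2 F [ 0.3  0.1 -0.9] w0.00
blank c -0.2 55.2 size 88.6 88.7 yaw 8.36
recess c 62.8 74.1 size 3.8 36.0 yaw -0.59
```

Wrist measurements agree with the finger contacts. In that frame the recess is at about (1.8, 1.8) and the blank at (−0.2, 55.2), with 8.4° to go. A short +x push near the rear-left corner comes next.

Run:
```python
from h import *
manip.movel(w(-72,100,60),rate=.25); manip.movel(w(-72,80,27),rate=.2,max_force=8)
print(manip.movel(w(-52,80,27),rate=.04,max_force=12)); rep()
manip.movel(w(-65,85,27),rate=.15); manip.movel(w(-65,110,60),rate=.2); manip.movel(w(-1.5,165,105),rate=.25); rep()
look('w6')
```

```text
False
 t24.1 tip(st) [-51.9  80. ] 27.0 F [-0.6  0.4  0.5] w0.00
 t25.3 tip(st) [ -1.9 164.8] 104.0 F [ 0.3  0.8 -0.7] w0.00
blank c 5.0 52.7 size 88.6 88.4 yaw 4.83
recess c -41.4 28.0 size 41.5 6.1 yaw -0.43
```

View pics/w6.png

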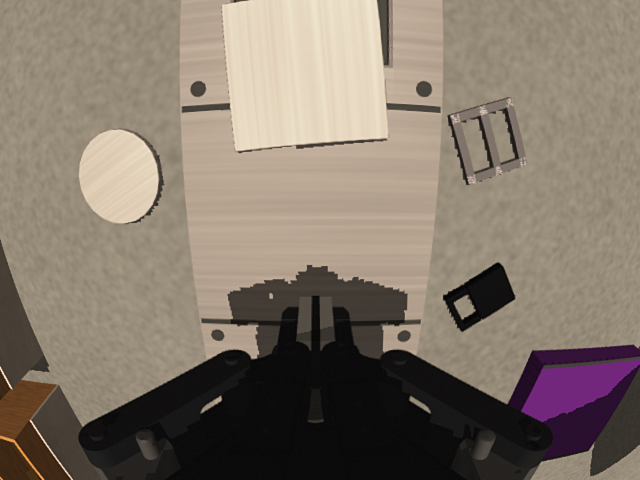

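The blank is at (5.0, 52.7), yaw 4.8°, against a recess x of about 1.9. The recess strip shows at (385,40). A matching −x push near the front-right corner will remove both errors, and then a slightly right-of-centre −y push.

Run:
```python
from h import *
manip.movel(w(75,100,60),rate=.3); manip.movel(w(75,28,50),rate=.25); manip.movel(w(75,28,27),rate=.2,max_force=8)
print(manip.movel(w(54.3,28,27),rate=.04,max_force=12)); rep()
manip.movel(w(68,28,27),rate=.15); manip.movel(w(75,28,60),rate=.2); manip.movel(w(60,110,70),rate=.3); manip.movel(w(-1.5,165,105),rate=.25); rep()
look('w7')
```

```text
False
 t27.2 tip(st) [54.4 28. ] 27.2 F [ 0.4 -0.4  0.1] w0.00
 t28.7 tip(st) [ -1.7 164.7] 105.2 F [-0.4 -0.2 -0.1] w-0.00
blank c 1.3 54.3 size 88.4 88.3 yaw 1.74
recess c 64.2 73.9 size 3.8 33.0 yaw -0.42
```

Now (1.3, 54.3) and 1.7°. I'll give it a short right-of-centre push to square it, then the centred push into the recess.

Run:
```python
from h import *
manip.movel(w(13,122,60),rate=.25); manip.movel(w(13,122,27),rate=.2,max_force=8)
print(manip.movel(w(13,103,27),rate=.05,max_force=10)); rep()
manip.movel(w(13,113,27),rate=.15); manip.movel(w(2.5,113,27),rate=.15)
print(manip.movel(w(2.5,59,27),rate=.04,max_force=8)); rep()
s=manip.get_state()
manip.movel(w(2.5,70,27),rate=.15); manip.movel(w(2,115,105),rate=.25); rep()
look('w8')
```

```text
False
 t30.0 tip(st) [ 13.  102.6] 27.2 F [ 0.3 -0.5 -0.4] w-0.00
False
 t32.0 tip(st) [ 2.5 59.1] 27.0 F [ 0.5 -0.4 -0.8] w-0.00
 t32.7 tip(st) [  2.2 115.5] 105.8 F [-1.   0.7 -0.5] w0.00
blank c 0.3 4.0 size 86.4 86.7 yaw -0.21
recess c 1.9 74.5 size 4.0 158.8 yaw -0.21
```

View pics/w8.png

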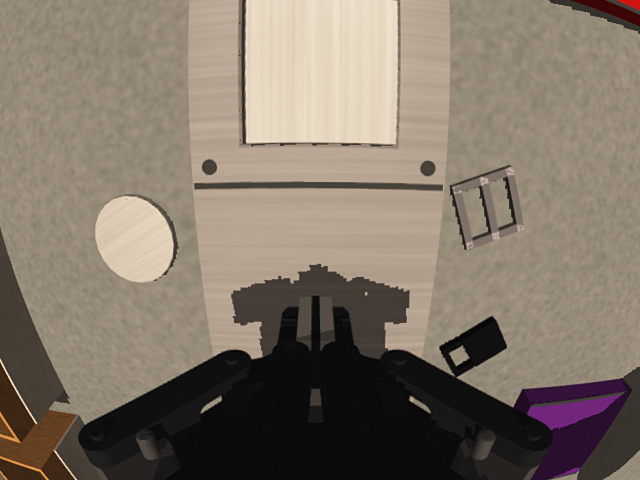

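The blank has dropped flat onto the pad, with even gaps at (242,145) and (398,145). Next I press at its centre with a force guard.

Run:
```python
from h import *
manip.reach(w(1.7,2,60),q(np.pi)); manip.movel(w(1.7,2,36),rate=.1,max_force=8); rep()
print(manip.movel(w(1.7,2,27),rate=.01,max_force=5)); rep('touch')
print(manip.movel(w(1.7,2,19),rate=.008,max_force=16)); rep('press')
```

```text
t33.7 tip(st) [1.6 2.6] 35.9 F [-0.2  0.3  1. ] w0.00
True
touch t34.6 tip(st) [1.6 1.9] 27.1 F [0.6 0.1 4. ] w-0.00
True
press t35.2 tip(st) [1.6 1.9] 23.5 F [-2.   0.8  6.6] w-0.00
```

It stopped hard at 23.5 mm, which is exactly the home height. I'll confirm with one more light press, lift, and check.

Run:
```python
from h import *
print(manip.movel(w(1.7,2,21),rate=.006,max_force=16)); rep('press2')
manip.movel(w(1.7,2,60),rate=.1); manip.movel(w(2,95,125),rate=.2); rep()
look('w9')
```

```text
True
press2 t35.5 tip(st) [1.6 1.9] 23.4 F [-1.9  1.   6.7] w-0.00
 t36.7 tip(st) [ 1.3 94.7] 124.1 F [-0.2  0.4 -0.7] w0.00
blank c 0.3 3.4 size 85.4 85.4 yaw -0.03
recess c 1.8 74.6 size 3.9 158.4 yaw -0.22
```

View pics/w9.png

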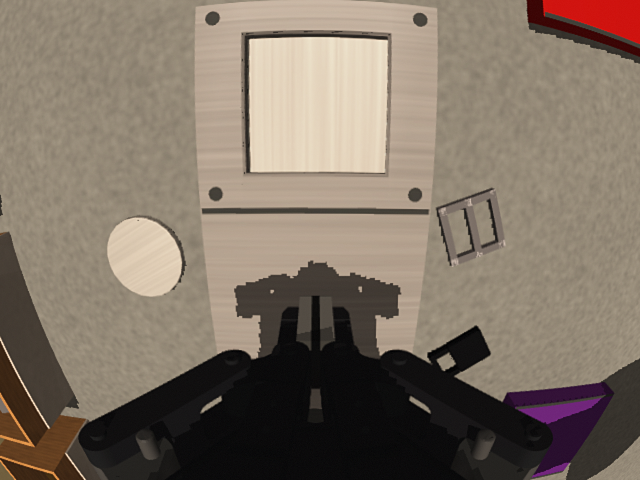

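The blank lies flush inside the recess at (318,105), with the rim visible all round and the bystanders untouched. I'm handing it in.

```bash
python3 -c "
from h import *
print(manip.job_done())"
```

```text
the job is handed in; nothing more can be done
None
```

The square blank was slid into the square recess and pressed home. The press stopped at 23.5 mm, the flush height with the pad at its stop, and the final picture showed it seated; the job was handed in at about 37 s of the 64 s, and the hand-in returned no verdict.

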